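# Press the four push rivets of an enclosure cover home, crosswise

### The job

Fasten the cover of the grey electrical enclosure by pressing its four push rivets fully home, lightly and with a fingertip, in cross order so that the cover closes evenly: first the rivet at the corner beside the cable gland, then the one diagonally opposite it, then the other rivet on the gland's short side, and last the remaining one. Do not pick up, tip or shift the enclosure, and leave the socket standing on its cover and everything else on the bench alone.

Things in the scene. Friction and masses are not known exactly. Their poses are not given: they have to be found in the camera images.
- enclosure: a loose light-grey plastic electrical box (0.9 to 1.4 kg) on the bench, turned any way round, 200 x 140 mm, its flat cover 75 mm above the bench, a black push rivet standing proud in each corner. Origin: centre of its underside; x along its length, z up; the black cable gland is on its short -x side, towards +y. The cover cracks if pressed with more than 35 N
- gland_tip (a point): the outer end of the cable gland: a black stub 30 mm wide (36 mm at its collar) that sticks 33 mm out of one short side of the enclosure, 42 mm above the bench, close to rivet a's corner
- head_a (a point): top of the head of push rivet a, at the corner right beside the cable gland (enclosure frame x = -80, y = +50 mm). Flat-topped round head, 19 mm across and 5 mm thick (its flat top 12 mm across), on a thin shank; its top stands 86.5 to 88 mm above the bench at the start and 80 mm when fully home; moves with the rivet
- rivet_a (a joint): how far rivet a is pushed in (m): 0 fully proud, 0.008 fully home, when the head sits on the cover. Stiff sliding fit: it moves under about 4 N, then stays where it is left, and meets a hard stop when home
- head_b (a point): top of the head of push rivet b, at the other corner of the gland's short side (enclosure frame x = -80, y = -50 mm). Flat-topped round head, 19 mm across and 5 mm thick (its flat top 12 mm across), on a thin shank; its top stands 86.5 to 88 mm above the bench at the start and 80 mm when fully home; moves with the rivet
- rivet_b (a joint): how far rivet b is pushed in (m): 0 fully proud, 0.008 fully home, when the head sits on the cover. Stiff sliding fit: it moves under about 4 N, then stays where it is left, and meets a hard stop when home
- head_c (a point): top of the head of push rivet c, diagonally opposite the gland's corner (enclosure frame x = +80, y = -50 mm). Flat-topped round head, 19 mm across and 5 mm thick (its flat top 12 mm across), on a thin shank; its top stands 86.5 to 88 mm above the bench at the start and 80 mm when fully home; moves with the rivet
- rivet_c (a joint): how far rivet c is pushed in (m): 0 fully proud, 0.008 fully home, when the head sits on the cover. Stiff sliding fit: it moves under about 4 N, then stays where it is left, and meets a hard stop when home
- head_d (a point): top of the head of push rivet d, the remaining one, on the short side without the gland, diagonally opposite rivet b (enclosure frame x = +80, y = +50 mm). Flat-topped round head, 19 mm across and 5 mm thick (its flat top 12 mm across), on a thin shank; its top stands 86.5 to 88 mm above the bench at the start and 80 mm when fully home; moves with the rivet
- rivet_d (a joint): how far rivet d is pushed in (m): 0 fully proud, 0.008 fully home, when the head sits on the cover. Stiff sliding fit: it moves under about 4 N, then stays where it is left, and meets a hard stop when home
- socket: a steel socket-wrench socket, upright cylinder 24 mm wide and 30 mm high, standing on the middle of the cover. Origin: centre of its underside. A bystander
- tape: a grey roll of tape lying flat beside the enclosure, 90 mm outside, 60 mm inside, 30 mm high. Origin: centre of its underside. A bystander
- driver: a screwdriver about 190 mm long lying along one long side of the enclosure. Origin: under its middle. A bystander
- can: an upright can, 52 mm wide, 105 mm high, beside the short side without the gland. Origin: centre of its underside. A bystander
- carton: a small closed cardboard carton 70 x 50 x 40 mm high beside the same short side. Origin: centre of its underside. A bystander
- bracket: a steel angle bracket, foot 50 x 40 mm, 60 mm high, standing beyond the gland's short side. Origin: centre of its underside. A bystander
- offcut: a loose wooden offcut 160 x 45 x 22 mm lying at the left of the bench. Origin: centre of its underside. A bystander
- hammer: a hammer 260 mm long lying at the right of the bench. Origin: under its middle. A bystander

How it is judged (in metres and radians):
On the way, in this order (a step that is already met when the one before it is completed fails the run):
1. the rivet beside the cable gland is pushed home (value of joint rivet_a above 0.0062 m), for 0.1 s.
2. then the rivet diagonally opposite it (value of joint rivet_c above 0.0062 m), for 0.1 s.
3. then the other rivet on the gland's short side (value of joint rivet_b above 0.0062 m), for 0.1 s.
4. last the remaining rivet (value of joint rivet_d above 0.0062 m), for 0.1 s.
At the end, for the whole second after the job is handed in: All four rivets home to within 1.8 mm (joint above 6.2 mm of 8 mm), the enclosure upright, at rest and within 30 mm of where it stood, every bystander within 30 mm of where it was (value of joint each of rivet_a, rivet_b, rivet_c, rivet_d above 0.0062 m and angle between enclosure's own z axis and vertical below 0.05 rad and distance of each of enclosure, socket, tape, driver, can, carton, bracket, offcut, hammer from where it was at the start of the episode below 0.03 m and linear speed of enclosure below 0.02 m/s); the robot touches nothing.
It fails at once if the enclosure or its rivets are pressed with more than 35 N (contact force between the fingers and enclosure above 35 N).
It fails at once if another part of the robot than the fingers presses on the enclosure (more than 5 N) (contact force between the arm and enclosure above 5 N).
It fails at once if the enclosure is lifted (more than 12 mm), tipped (more than 0.12 rad) or shifted (more than 30 mm) (height (world z) of enclosure above 0.012 m or angle between enclosure's own z axis and vertical above 0.12 rad or distance of enclosure from where it was at the start of the episode above 0.03 m).
It fails at once if the socket or another bystander is moved by more than 30 mm (distance of any of socket, tape, driver, can, carton, bracket, offcut, hammer from where it was at the start of the episode above 0.03 m).
It fails at once if an upright bystander is tipped over (angle between any of socket, can, bracket's own z axis and vertical above 0.5 rad).
It also fails if it takes over 48 s, if anything falls off the work surface, if the arm or the gripper's body presses on something with over 40 N, if the wrist force passes 120 N, or if a joint passes its speed limit or range.

### The arm

A 6-joint arm with a two-finger parallel gripper is mounted at the origin on the work surface. World frame = base frame: x ahead of the robot, y to its left, z up, the work surface at z = 0. Lengths are in mm, angles in rad, forces in N, time in s.
With the tool pointing down it reaches from about 350 to 875 mm from the base axis. Payload 4.2 kg.
Tool frame: the origin (TCP) lies at the very end of the fingers, on their centre line; the grasp point (between the pads) lies 19 mm behind it; z points along the fingers, y is the line along which they close (so a half turn about z gives the same grasp; the last joint's range is limited). The gripper opens to 85 mm and grips with 20 to 120 N. Pads are 22 mm wide; open, the fingers measure 114 mm over their backs; the gripper's body (76 mm by 85 mm) begins 54 mm behind the grasp point. The pads swing forward as they close: fully open they stand 13 mm farther back than shut.
Start: joints at [-1.018, 0.385, 0.008, 0, -1.194, -0.259], TCP at [181.011, -598.192, 196.412] pointing down, gripper open.
Joint ranges: [-3.14, 3.14], [-1.21, 2.06], [-1.07, 1.41], [-3.16, 2.05], [-2.99, -0.16], [-3.1, 3.1]. Speed limits (rad/s): [2.79, 2.79, 3.14, 3.14, 3.14, 3.14].

### API

Orientations are given as a unit quaternion [x, y, z, w].
In Python, from bench import read_state, get_image, camera_model, job_done gives the robot as it stands.
- The arm moves only by the shell command python3 -m handwheel 'ROWS'. ROWS is JSON, a list of rows, each a list of 7 numbers: the shift along the tool's x, y, z in m, then the turn, a rotation vector about the tool's x, y, z in rad, then the gripper's target within -1 to 1 (fully open at 1, half-way at 0, shut at -1). In form: [[dx, dy, dz, wx, wy, wz, jaw], ...]. A call has 1 to 10 rows; each row is the pose to reach, as a shift and turn from the pose commanded when the call began, along the tool's axes at that moment; what a row does not reach only later rows make up. A row lasts 1/8 s, in which the tool goes at most 62.5 mm and 10.7 degrees, less where a joint would pass 70% of its speed; a pose out of reach is approached as far as the arm can. A call with a gripper value outside its range is refused whole. The fingers move at their own pace and stop on an object; the grip force is fixed at half the most. Time passes only in rows, so rows that repeat a pose let the fingers close. It gives the time, the measured TCP pose, the force, the opening and the grip force at its end, in the units of the state.
- read_state(): the state, without advancing time (a new reading comes with each control period).
- get_image(name): name is "scene" or "top" or "wrist"; returns (picture, depth): 480x640x3 uint8, blue, green, red; 480x640 float32, mm along the optical axis (not along the pixel's ray), 0 where there is no reading.
- camera_model(name): a dict with "K" (3x3 intrinsics, pixels), "rvec" (rotation vector, rad) and "tvec" (3), from world to camera coordinates, as OpenCV has them; the wrist camera has in their place "hand_eye" (4x4, takes a point from camera to tool coordinates, whose origin is the TCP and whose axes are the flange's). Camera axes: x right, y down, z forward; pixel columns grow to the right and rows downward; lengths in mm; the calibration is good to about 2 mm. The wrist camera is an equidistant fisheye: a pixel r from the principal point sees the ray r / f radians off the axis. A picture is of the moment at which its call begins: read the wrist's pose just before it. camera_model takes no time and is no camera call.
- job_done(): hands the job in; it is judged then, once.
The state is a dict: "clock": time; "joints": joint angles; "joint_vel": joint speeds; "joint_efforts": joint torques, N m; "position": TCP position; "ee_rot": TCP orientation; "contact_force": force on the tool from outside, world axes, zero at the start; "wrist_torque": the same for the moment, N m; "gripper_width": finger opening in mm; "grasp_force": force on a finger pad.
Only numpy, scipy, OpenCV 4.12 (cv2) and the standard library are available. Lean on these libraries where they do the work, as an engineer would, in place of code of your own. Each camera call takes 0.05 s, during which the arm holds its last target. There are 200 camera calls.

## Working session

There is one attempt and no reset: what is moved stays moved. The work goes in short steps, Python scripts to look and compute and a shell command to move; the robot and the scene stay as the last step left them, time stands still between calls to the robot, and variables do not carry over. Pictures are saved under pics/ and viewed, at most 10 in all, crops included, and the job is handed in when it is done.

```bash
mkdir -p pics; ls; python3 - <<'E'
from bench import *
import cv2,numpy as np
s=read_state();print(s)
for n in("top","scene"):
    p,d=get_image(n);cv2.imwrite(f"pics/{n}0.png",p);np.save(f"pics/{n}0.npy",d);print(n,camera_model(n))
print(camera_model("wrist"))
E
```

```text
pics
{'clock': 0.0, 'joints': array([-1.01839184e+00,  3.85537514e-01,  6.61276060e-03, -5.05349452e-04,
       -1.19399253e+00, -2.58577585e-01]), 'joint_vel': array([ 1.48161473e-04, -5.97844695e-04,  8.35583822e-05, -1.18366632e-03,
        3.67257121e-05,  2.15435639e-04]), 'joint_efforts': array([-7.26508715e-04, -3.92285872e+01,  1.88400489e+01,  4.18620408e+00,
       -4.66934434e-03, -5.77477820e-06]), 'position': array([ 180.81983457, -597.5758809 ,  195.32710417]), 'ee_rot': array([-1.46293230e-01,  9.89240674e-01,  1.06712494e-03, -2.02521825e-04]), 'contact_force': array([-0.06522944, -0.33509918, -0.01212701]), 'wrist_torque': array([ 0.03795968, -0.00709683, -0.02623857]), 'grasp_force': 0.0, 'gripper_width': 85.20917806717982}
top {'K': array([[447.05549135,   0.        , 323.43901887],
       [  0.        , 447.05549135, 239.7342177 ],
       [  0.        ,   0.        ,   1.        ]]), 'rvec': array([ 2.11365039, -2.1714123 ,  0.21179702]), 'tvec': array([ -8.46101935, 600.98604365, 978.15083459])}
scene {'K': array([[478.93598015,   0.        , 309.80694309],
       [  0.        , 478.93598015, 236.8795873 ],
       [  0.        ,   0.        ,   1.        ]]), 'rvec': array([ 1.70829513,  1.47278658, -0.83047894]), 'tvec': array([ -87.43875387, -218.96600537, 1700.6867441 ])}
{'K': array([[371.64829954,   0.        , 318.7026206 ],
       [  0.        , 371.64829954, 247.79109522],
       [  0.        ,   0.        ,   1.        ]]), 'hand_eye': array([[-3.80984998e-04, -9.44574690e-01, -3.28296375e-01,
         8.46510007e+01],
       [ 9.99999756e-01, -1.67408535e-04, -6.78822727e-04,
        -5.94362575e-01],
       [ 5.86239152e-04, -3.28296553e-01,  9.44574523e-01,
        -1.78006504e+02],
       [ 0.00000000e+00,  0.00000000e+00,  0.00000000e+00,
         1.00000000e+00]])}
```

View pics/top0.png

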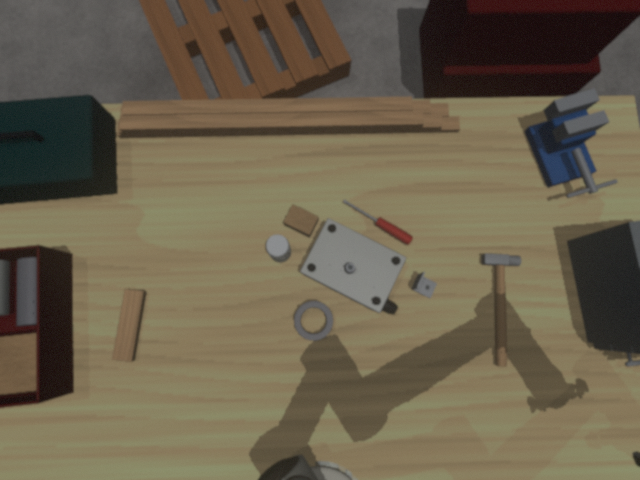

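View pics/scene0.png

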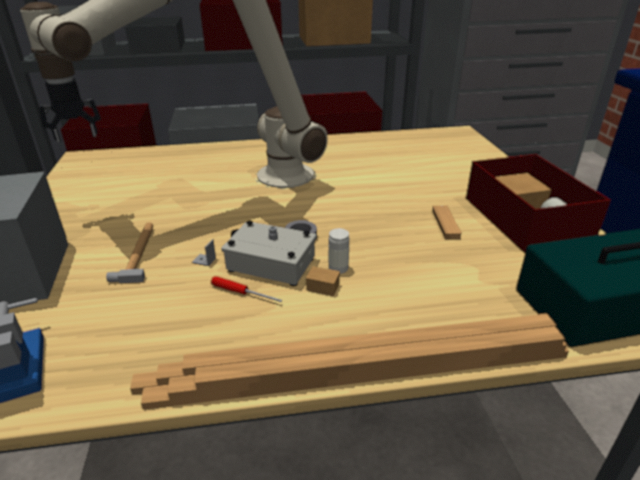

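The gland is at (390,307) in the top view, so a≈(376,300), b≈(396,260), c≈(332,228) and d≈(311,267). The can is at (278,248), near d.

```bash
cat > h.py <<'E'
from bench import *
import cv2,numpy as np
from scipy.spatial.transform import Rotation as R
def cast(name,uv,z,state=None):
    """pixel -> world point on plane of height z"""
    m=camera_model(name);K=np.array(m["K"])
    if name=="wrist":
        x,y=(uv[0]-K[0,2])/K[0,0],(uv[1]-K[1,2])/K[1,1];t=np.hypot(x,y)
        r=np.array([x/t*np.sin(t),y/t*np.sin(t),np.cos(t)]);H=np.array(m["hand_eye"])
        T=R.from_quat(state["ee_rot"]).as_matrix()
        r=T@H[:3,:3]@r;o=T@H[:3,3]+state["position"]
    else:
        M=cv2.Rodrigues(m["rvec"])[0];o=-M.T@m["tvec"];r=M.T@np.linalg.inv(K)@[*uv,1]
    return o+r*(z-o[2])/r[2]
def blobs(p,thr=45,amin=20,amax=4000):
    n,l,st,c=cv2.connectedComponentsWithStats((p.max(2)<thr).astype(np.uint8))
    return [(c[i].round(1),int(st[i,4]),st[i,2:4]) for i in range(1,n) if amin<st[i,4]<amax]
def near(p,uv,rad=12,thr=60):
    """centroid of dark pixels around uv"""
    u,v=map(int,uv);w=p[v-rad:v+rad+1,u-rad:u+rad+1].max(2)<thr
    y,x=np.nonzero(w);return np.array([u-rad+x.mean(),v-rad+y.mean()]),len(x)
def togo(w,s):
    return (R.from_quat(s["ee_rot"]).inv().apply(np.array(w)-s["position"])/1000).round(4)
E
python3 - <<'E'
from h import *
p=cv2.imread("pics/top0.png");s=read_state()
P={}
for k,uv in dict(a=(376,300),b=(396,260),c=(332,228),d=(311,267)).items():
    c,n=near(p,uv,6,70);P[k]=cast("top",c,87);print(k,c,n,P[k].round(1))
print([np.linalg.norm(P[i]-P[j]).round(1) for i,j in("ac","bd","ab","cd","ad","bc")])
print(R.from_quat(s["ee_rot"]).as_matrix().round(3))
m=np.mean([*P.values()],0);print(m,"to a@200",togo([*P['a'][:2],200],s))
E
```

```text
a [375.83333333 300.5       ] 36 [ 457.3 -134.    87. ]
b [395.4        260.34285714] 35 [ 544.2 -181.8   87. ]
c [331.47058824 227.85294118] 34 [621.  -42.4  87. ]
d [310.97222222 267.08333333] 36 [534.1   5.5  87. ]
[np.float64(187.6), np.float64(187.5), np.float64(99.2), np.float64(99.2), np.float64(159.3), np.float64(159.1)]
[[-0.957 -0.289 -0.001]
 [-0.289  0.957  0.002]
 [ 0.     0.002 -1.   ]]
[539.12870375 -88.17009869  87.        ] to a@200 [-0.3988  0.3638 -0.0039]
```

Spacings match the 100, 160 and 188.7 mm they must be. Next I go above rivet a, closing the fingers.

```bash
python3 -m handwheel '[[-0.1,0.09,0,0,0,0,-1],[-0.2,0.18,0,0,0,0,-1],[-0.3,0.27,0,0,0,0,-1],[-0.4,0.364,0,0,0,0,-1],[-0.4,0.364,0,0,0,0,-1],[-0.4,0.364,0,0,0,0,-1],[-0.4,0.364,0,0,0,0,-1],[-0.4,0.364,0.03,0,0,0,-1],[-0.4,0.364,0.05,0,0,0,-1],[-0.4,0.364,0.05,0,0,0,-1]]'
python3 - <<'E'
from h import *
s=read_state();p,d=get_image("wrist");cv2.imwrite("pics/w1.png",p);np.save("pics/w1.npy",d)
print(s["position"],s["gripper_width"],s["contact_force"],s["joints"].round(2),togo([457.3,-134,100],s))
E
```

```text
clock: 1.35
position: [457.6, -131.7, 143.8]
ee_rot: [-0.148, 0.989, 0.001, -0.003]
contact_force: [-0.6, 0.5, 0.5]
gripper_width: -0.2
grasp_force: 0.0
[ 457.58950325 -131.66738125  143.77365436] -0.18384513299431365 [-0.59573416  0.49384487  0.4513372 ] [ 0.06  0.18 -0.42 -0.   -0.97 -1.33] [ 0.0007 -0.0022  0.0438]
```

View pics/w1.png

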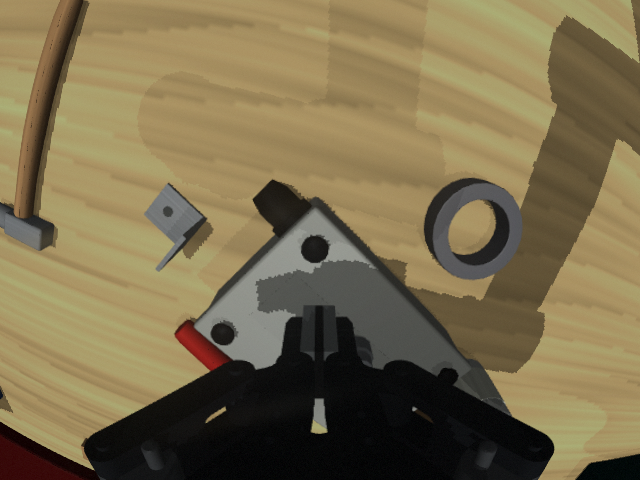

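Rivet a is at (315,249), b at (222,334) and the fingertips at (319,307). I'm checking a and b against the top-view estimate.

```bash
python3 - <<'E'
from h import *
p=cv2.imread("pics/w1.png");s=read_state()
for k,uv in dict(a=(315,249),b=(222,334)).items():
    c,n=near(p,uv,17,70);print(k,c,n,cast("wrist",c,87,s).round(1))
H=np.array(camera_model("wrist")["hand_eye"])
q=H[:3,:3].T@(-H[:3,3]);t=np.arctan2(np.hypot(*q[:2]),q[2]);print("tcp pixel",q[:2]/np.hypot(*q[:2])*t*371.6+[318.7,247.8])
print(s["position"],togo([457.3,-134,100],s))
E
```

```text
a [314.6196944  248.67062818] 589 [ 456.9 -136.9   87. ]
b [221.67857143 334.50892857] 448 [ 544.3 -185.    87. ]
tcp pixel [320.08248189 288.45810365]
[ 457.94108162 -132.91844441  145.13401128] [ 0.0008 -0.0009  0.0451]
```

```bash
python3 - <<'E'
from h import *
d=np.load("pics/w1.npy");m=camera_model("wrist");K=m["K"];H=np.array(m["hand_eye"])
for uv in [(309,309),(329,309),(309,315),(309,330),(330,345),(292,330),(345,330),(315,249),(315,275)]:
    x,y=(uv[0]-K[0,2])/K[0,0],(uv[1]-K[1,2])/K[1,1];t=np.hypot(x,y)
    r=np.array([x/t*np.sin(t),y/t*np.sin(t),np.cos(t)]);Z=d[uv[1],uv[0]]
    print(uv,Z,(H[:3,:3]@(r/r[2]*Z)+H[:3,3]).round(1))
E
```

```text
(309, 309) 151.48174 [ 11.1  -4.7 -43.2]
(329, 309) 151.35883 [ 11.2   3.5 -43.3]
(309, 315) 147.59973 [ 10.7  -4.6 -47.5]
(309, 330) 136.90921 [ 10.6  -4.3 -58.8]
(330, 345) 126.14627 [ 11.3   3.2 -69.9]
(292, 330) 144.59525 [  6.4 -11.3 -52.1]
(345, 330) 143.4282 [  7.    9.6 -53.1]
(315, 249) 246.78061 [ 2.9 -3.2 54.8]
(315, 275) 267.4027 [-21.7  -3.4  68.1]
```

```bash
python3 - <<'E'
from h import *
d=np.load("pics/w1.npy");p=cv2.imread("pics/w1.png");m=camera_model("wrist");K=m["K"];H=np.array(m["hand_eye"])
for v in range(270,330,4):
    for u in (309,):
        x,y=(u-K[0,2])/K[0,0],(v-K[1,2])/K[1,1];t=np.hypot(x,y)
        r=np.array([x/t*np.sin(t),y/t*np.sin(t),np.cos(t)]);Z=d[v,u]
        print(v,p[v,u],Z.round(1),(H[:3,:3]@(r/r[2]*Z)+H[:3,3]).round(1))
cv2.imwrite("pics/w1c.png",cv2.resize(p[240:420,220:420],None,fx=3,fy=3,interpolation=cv2.INTER_CUBIC))
E
```

```text
270 [144 150 149] 266.1 [-17.7  -7.7  68.1]
274 [83 88 86] 267.7 [-21.1  -7.8  68.7]
278 [83 88 85] 268.5 [-24.2  -7.8  68.5]
282 [82 86 85] 270.8 [-27.9  -7.9  69.6]
286 [71 75 73] 271.5 [-30.9  -7.9  69.2]
290 [78 83 80] 270.9 [-33.5  -7.9  67.8]
294 [80 85 83] 271.9 [-36.7  -7.9  67.6]
298 [79 83 82] 272.8 [-40.   -8.   67.5]
302 [78 82 80] 275.5 [-44.   -8.   68.9]
306 [50 50 49] 154.2 [ 11.   -4.8 -40.4]
310 [50 49 49] 151.5 [ 10.8  -4.7 -43.3]
314 [48 50 48] 148.6 [ 10.6  -4.6 -46.4]
318 [43 43 41] 144.2 [ 11.3  -4.5 -50.9]
322 [42 42 40] 143.3 [ 10.2  -4.5 -52.2]
326 [40 40 39] 138.9 [ 11.   -4.4 -56.5]
```

View pics/w1c.png

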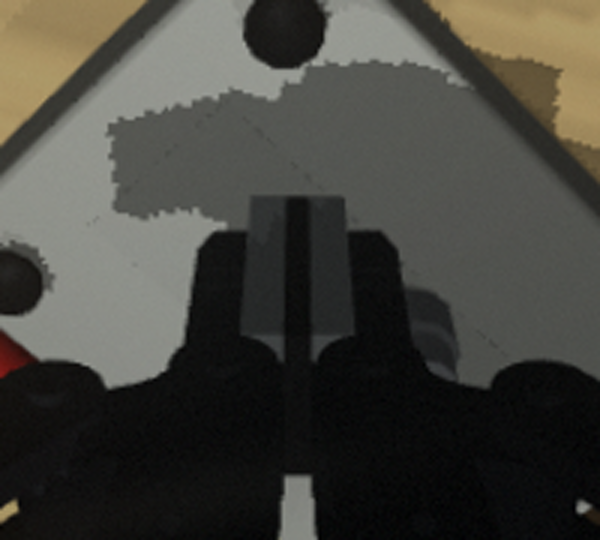

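The pads appear to end about 40 mm short of the reported TCP, so I'm cross-checking with the scene camera before touching anything.

```bash
python3 - <<'E'
from h import *
s=read_state();p,d=get_image("scene");m=camera_model("scene")
T=R.from_quat(s["ee_rot"]).as_matrix()
for z in(-100,-40,0):
    w=s["position"]+T@[0,0,z];q=cv2.projectPoints(w[None],m["rvec"],m["tvec"],m["K"],None)[0][0,0];print(z,q.round(1))
    if z==0:c=q.astype(int)
x0,y0=c[0]-50,c[1]-60
k=cv2.resize(p[y0:y0+90,x0:x0+100],None,fx=6,fy=6,interpolation=cv2.INTER_CUBIC)
for z in(-40,0):
    q=cv2.projectPoints((s["position"]+T@[0,0,z])[None],m["rvec"],m["tvec"],m["K"],None)[0][0,0];q=((q-[x0,y0]+.5)*6).astype(int);cv2.drawMarker(k,tuple(map(int,q)),(0,255,0) if z else (0,0,255),0,14,1)
cv2.imwrite("pics/s1.png",k);print(s["position"],x0,y0)
E
```

```text
-100 [244.8 165.6]
-40 [246.9 187.7]
0 [248.2 201.7]
[ 457.94108162 -132.91844441  145.13401128] 198 141
```

View pics/s1.png

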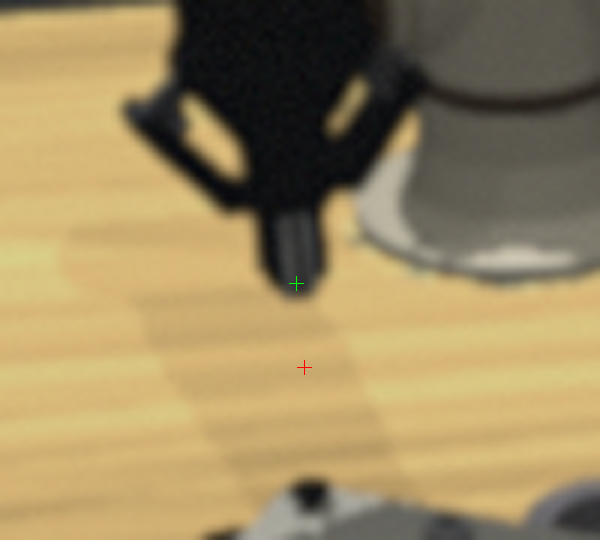

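The scene camera agrees: the real fingertip is about 35–40 mm short of the reported TCP. So contact should come near reported z≈50, and I'll descend in steps by force.

```bash
python3 -m handwheel '[[0.0015,-0.002,0.03,0,0,0,-1],[0.0015,-0.002,0.06,0,0,0,-1],[0.0015,-0.002,0.075,0,0,0,-1],[0.0015,-0.002,0.08,0,0,0,-1],[0.0015,-0.002,0.08,0,0,0,-1]]'
python3 - <<'E'
from h import *
s=read_state();p,d=get_image("wrist");cv2.imwrite("pics/w2.png",p)
m=camera_model("wrist");K=m["K"];H=np.array(m["hand_eye"])
print(s["position"],s["contact_force"],blobs(p,60,200,3000))
for u in (309,329):
  for v in (302,306,312):
    x,y=(u-K[0,2])/K[0,0],(v-K[1,2])/K[1,1];t=np.hypot(x,y)
    r=np.array([x/t*np.sin(t),y/t*np.sin(t),np.cos(t)]);print(u,v,(H[:3,:3]@(r/r[2]*d[v,u])+H[:3,3]).round(1))
E
```

```text
clock: 2.08
position: [457.9, -137.0, 67.1]
ee_rot: [-0.146, 0.989, -0.0, 0.001]
contact_force: [-0.1, -0.0, 0.8]
gripper_width: -0.1
grasp_force: 0.0
[ 457.87120482 -137.01583762   67.07242167] [-0.0506489  -0.00548947  0.76814606] [(array([11.9, 51.1]), 863, array([ 32, 121], dtype=int32)), (array([484.2, 232.3]), 2015, array([ 89, 108], dtype=int32)), (array([164.6, 253.4]), 403, array([48, 76], dtype=int32)), (array([536.9, 271.6]), 2016, array([69, 80], dtype=int32)), (array([  5.4, 265.5]), 234, array([13, 24], dtype=int32)), (array([ 10.2, 473.2]), 301, array([31, 19], dtype=int32))]
309 302 [  2.9  -5.3 -21.2]
309 306 [ 11.1  -4.8 -40.6]
309 312 [ 11.   -4.6 -45.5]
329 302 [  3.3   4.1 -22. ]
329 306 [ 11.2   3.6 -40.7]
329 312 [ 10.7   3.5 -44.9]
```

View pics/w2.png

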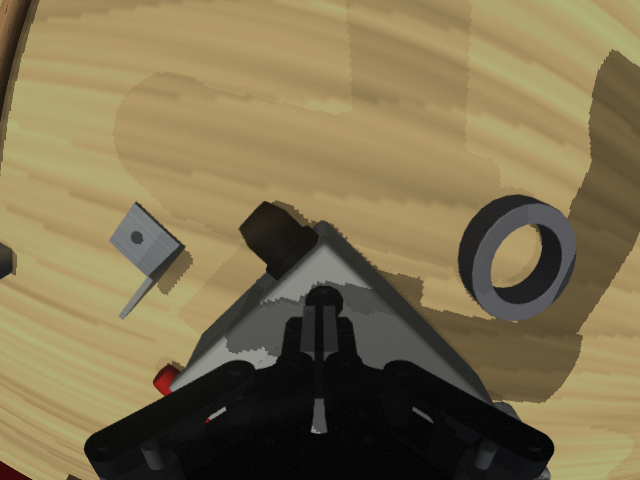

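The head top at tool z −21 (world 88) is clear of the fingers at −40, so the offset is confirmed. The head is centred near column 324, against 319 for the fingers; I'm measuring its lateral offset.

```bash
python3 - <<'E'
from h import *
p=cv2.imread("pics/w2.png");s=read_state()
T=R.from_quat(s["ee_rot"])
for v in range(284,306,3):
    print(v,"".join("#" if x<60 else "." for x in p[v,296:352].max(1)))
for uv in [(324,287),(305,300),(343,300)]:
    w=cast("wrist",uv,87,s);print(uv,w.round(1),T.inv().apply(w-s["position"]).round(1))
E
```

```text
284 ........................................................
287 ...................##################...................
290 ..............#############################.............
293 ............#################################...........
296 ..........####################################..........
299 .........######################################.........
302 .........######################################.........
305 .........######################################.........
(324, 287) [ 448. -138.   87.] [ 10.1   1.8 -19.7]
(305, 300) [ 457.2 -144.7   87. ] [  3.2  -7.3 -19.7]
(343, 300) [ 451.9 -127.3   87. ] [  3.2  10.9 -19.7]
```

```bash
python3 -m handwheel '[[0.0005,0.002,0.008,0,0,0,-1],[0.0005,0.002,0.015,0,0,0,-1],[0.0005,0.002,0.018,0,0,0,-1],[0.0005,0.002,0.02,0,0,0,-1],[0.0005,0.002,0.022,0,0,0,-1],[0.0005,0.002,0.022,0,0,0,-1]]'
```

```text
clock: 2.88
position: [456.6, -134.5, 45.1]
ee_rot: [-0.147, 0.989, -0.0, 0.0]
contact_force: [-2.2, 2.3, 8.2]
gripper_width: -0.2
grasp_force: 4.2
```

```bash
python3 -m handwheel '[[0,0,0.001,0,0,0,-1],[0,0,0.002,0,0,0,-1],[0,0,0.003,0,0,0,-1],[0,0,0.003,0,0,0,-1]]'
```

```text
clock: 3.38
position: [456.7, -134.6, 44.8]
ee_rot: [-0.147, 0.989, -0.001, 0.0]
contact_force: [-9.0, 5.6, 27.9]
gripper_width: -0.4
grasp_force: 14.2
```

Force is up to 28 N with no motion, so this is a hard stop, probably home. I'm backing off to check with the camera.

```bash
python3 -m handwheel '[[0,0,-0.003,0,0,0,-1],[0,0,-0.02,0,0,0,-1],[0,0,-0.05,0,0,0,-1],[0,0,-0.09,0,0,0,-1],[0,0,-0.1,0,0,0,-1],[0,0,-0.1,0,0,0,-1]]'
python3 - <<'E'
from h import *
s=read_state();p,d=get_image("wrist");cv2.imwrite("pics/w3.png",p)
m=camera_model("wrist");K=m["K"];H=np.array(m["hand_eye"]);T=R.from_quat(s["ee_rot"])
print(s["position"],s["contact_force"])
for b in blobs(p,60,200,3000): print(*b)
def dep(u,v):
    x,y=(u-K[0,2])/K[0,0],(v-K[1,2])/K[1,1];t=np.hypot(x,y)
    r=np.array([x/t*np.sin(t),y/t*np.sin(t),np.cos(t)]);Z=np.median(d[v-2:v+3,u-2:u+3])
    return T.apply(H[:3,:3]@(r/r[2]*Z)+H[:3,3])+s["position"]
g=lambda w:(lambda q:(q[:2]/np.hypot(*q[:2])*np.arctan2(np.hypot(*q[:2]),q[2])*K[0,0]+[K[0,2],K[1,2]]))(H[:3,:3].T@(T.inv().apply(np.array(w)-s["position"])-H[:3,3]))
for k,w in dict(a=(457,-135.5,82),b=(544.3,-183.5,87),cov=(480,-147,75),cov2=(520,-169,75)).items():
    u=g(w).round().astype(int);print(k,u,dep(*u).round(1))
E
```

```text
clock: 4.12
position: [456.6, -134.5, 141.3]
ee_rot: [-0.146, 0.989, 0.0, 0.0]
contact_force: [-0.7, 0.1, -0.7]
gripper_width: 0.0
grasp_force: 0.0
[ 456.56212232 -134.4542976   141.29043649] [-0.68288348  0.11364266 -0.73948567]
[ 48.6 128.8] 1601 [ 63 236]
[446.4 207.9] 967 [68 83]
[494.  241.7] 1134 [57 66]
[318.2 248.6] 547 [27 26]
[225.5 337.1] 394 [24 21]
[613.7 469. ] 1180 [63 26]
a [318 251] [ 457.6 -135.4   80.5]
b [224 339] [ 544.2 -183.9   86.6]
cov [293 272] [ 479.7 -147.4   75.4]
cov2 [252 311] [ 519.9 -168.7   75.3]
```

Rivet a is home: depth gives 80.5 mm, against 86.6 for b and 75.4 for the cover. The stop is at reported TCP z≈45. Next, rivet c.

```bash
cat >> h.py <<'E'
def look(name,guess):
    """rivet near guess (world) in the wrist view: its position, depth height, tool shift still to go"""
    s=read_state();p,d=get_image("wrist");cv2.imwrite(f"pics/{name}.png",p)
    m=camera_model("wrist");K=np.array(m["K"]);H=np.array(m["hand_eye"]);T=R.from_quat(s["ee_rot"])
    q=H[:3,:3].T@(T.inv().apply(np.array(guess)-s["position"])-H[:3,3]);n=np.hypot(*q[:2])
    uv=q[:2]/n*np.arctan2(n,q[2])*K[0,0]+K[:2,2]
    B=[b for b in blobs(p,60,250,900) if np.hypot(*(b[0]-uv))<15]
    for b in B:
        w=cast("wrist",b[0],guess[2],s);u,v=b[0].round().astype(int);Z=np.median(d[v-2:v+3,u-2:u+3])
        c=cast("wrist",b[0],0,s);o=T.apply(H[:3,3])+s["position"];ax=T.apply(H[:3,2]);r=(c-o)/((c-o)@ax)
        print("expected",uv.round(1),"blob",*b,"at",w.round(1),"depth point",(o+r*Z).round(1),"shift",togo([*w[:2],guess[2]],s))
    print(s["position"].round(1),s["contact_force"].round(1),uv.round(1),len(B))
E
python3 -m handwheel '[[-0.05,0.011,0,0,0,0,-1],[-0.11,0.024,0,0,0,0,-1],[-0.16,0.034,0,0,0,0,-1],[-0.183,0.039,0,0,0,0,-1],[-0.183,0.039,0,0,0,0,-1],[-0.183,0.039,0,0,0,0,-1]]'
python3 -c 'from h import *; look("w4",(620.7,-44,86))'
```

```text
clock: 4.92
position: [619.0, -44.6, 139.8]
ee_rot: [-0.146, 0.989, 0.0, -0.002]
contact_force: [0.4, -0.3, 0.2]
gripper_width: -0.0
grasp_force: 0.0
expected [319.9 256.4] blob [320.7 257.4] 608 [28 28] at [621.2 -43.3  86. ] depth point [620.5 -43.5  88. ] shift [-0.0027  0.0006  0.0538]
[619.  -44.6 139.8] [ 0.4 -0.3  0.2] [319.9 256.4] 1
```

```bash
python3 -m handwheel '[[-0.002,0.0005,0.04,0,0,0,-1],[-0.002,0.0005,0.07,0,0,0,-1],[-0.002,0.0005,0.082,0,0,0,-1],[-0.002,0.0005,0.086,0,0,0,-1],[-0.002,0.0005,0.09,0,0,0,-1],[-0.002,0.0005,0.093,0,0,0,-1],[-0.002,0.0005,0.095,0,0,0,-1],[-0.002,0.0005,0.096,0,0,0,-1],[-0.002,0.0005,0.096,0,0,0,-1]]'
```

```text
clock: 6.1
position: [623.0, -43.2, 45.9]
ee_rot: [-0.146, 0.989, -0.0, 0.001]
contact_force: [0.5, -1.0, 4.3]
gripper_width: -0.0
grasp_force: 2.0
```

```bash
python3 -m handwheel '[[0,0,0.001,0,0,0,-1],[0,0,0.002,0,0,0,-1],[0,0,0.002,0,0,0,-1]]'
```

```text
clock: 6.48
position: [623.1, -43.2, 45.1]
ee_rot: [-0.147, 0.989, -0.0, 0.001]
contact_force: [-0.4, -0.9, 9.3]
gripper_width: 0.0
grasp_force: 5.0
```

```bash
python3 -m handwheel '[[0,0,0.001,0,0,0,-1],[0,0,0.001,0,0,0,-1]]'; python3 -m handwheel '[[0,0,-0.003,0,0,0,-1],[0,0,-0.02,0,0,0,-1],[0,0,-0.05,0,0,0,-1],[0,0,-0.09,0,0,0,-1],[0,0,-0.1,0,0,0,-1],[0,0,-0.1,0,0,0,-1]]'
python3 -c 'from h import *; look("w5",(621.2,-43.3,80))'
```

```text
clock: 6.72
position: [623.1, -43.3, 45.0]
ee_rot: [-0.147, 0.989, -0.0, 0.001]
contact_force: [-3.0, -1.2, 13.5]
gripper_width: -0.1
grasp_force: 7.0
clock: 7.48
position: [622.1, -42.9, 142.8]
ee_rot: [-0.146, 0.989, 0.0, 0.0]
contact_force: [-0.1, 0.8, 0.6]
gripper_width: 0.1
grasp_force: 0.0
expected [319.6 247.6] blob [319.5 246.9] 535 [26 25] at [620.7 -43.5  80. ] depth point [620.6 -43.6  80.4] shift [ 0.0016 -0.0002  0.0628]
[622.1 -42.9 142.8] [-0.1  0.8  0.6] [319.6 247.6] 1
```

c is home at 80.4 mm. Next, b.

```bash
python3 -m handwheel '[[0.035,-0.034,0,0,0,0,-1],[0.075,-0.073,0,0,0,0,-1],[0.105,-0.102,0,0,0,0,-1],[0.115,-0.112,0,0,0,0,-1],[0.115,-0.112,0,0,0,0,-1],[0.115,-0.112,0,0,0,0,-1]]'
python3 -c 'from h import *; look("w6",(544.2,-183.7,86))'
```

```text
clock: 8.28
position: [545.0, -182.8, 141.9]
ee_rot: [-0.147, 0.989, 0.0, -0.0]
contact_force: [0.4, 0.1, -0.1]
gripper_width: -0.1
grasp_force: 0.0
expected [318.9 251.2] blob [319.  250.6] 578 [27 27] at [ 543.8 -183.8   86. ] depth point [ 543.4 -183.9   87.3] shift [ 0.0014 -0.0006  0.0559]
[ 545.  -182.8  141.9] [ 0.4  0.1 -0.1] [318.9 251.2] 1
```

```bash
python3 -m handwheel '[[0.0015,-0.0005,0.04,0,0,0,-1],[0.0015,-0.0005,0.07,0,0,0,-1],[0.0015,-0.0005,0.083,0,0,0,-1],[0.0015,-0.0005,0.087,0,0,0,-1],[0.0015,-0.0005,0.091,0,0,0,-1],[0.0015,-0.0005,0.094,0,0,0,-1],[0.0015,-0.0005,0.096,0,0,0,-1],[0.0015,-0.0005,0.098,0,0,0,-1],[0.0015,-0.0005,0.099,0,0,0,-1],[0.0015,-0.0005,0.099,0,0,0,-1]]'
```

```text
clock: 9.57
position: [544.4, -184.6, 45.1]
ee_rot: [-0.147, 0.989, -0.0, 0.001]
contact_force: [-1.9, 2.5, 10.1]
gripper_width: 0.1
grasp_force: 4.9
```

```bash
python3 -m handwheel '[[0,0,0.001,0,0,0,-1],[0,0,0.001,0,0,0,-1]]'
```

```text
clock: 9.82
position: [544.5, -184.6, 45.0]
ee_rot: [-0.147, 0.989, -0.001, 0.001]
contact_force: [-2.5, 3.7, 14.2]
gripper_width: -0.1
grasp_force: 7.2
```

```bash
python3 -m handwheel '[[0,0,-0.003,0,0,0,-1],[0,0,-0.02,0,0,0,-1],[0,0,-0.05,0,0,0,-1],[0,0,-0.09,0,0,0,-1],[0,0,-0.1,0,0,0,-1],[0,0,-0.1,0,0,0,-1]]'
python3 -c '
from h import *; look("w7",(543.8,-183.8,80))
s=read_state();print(togo([534,3.5,142],s),"can",cast("top",(278,241),105))
c=cast("top",(278,241),105);print("can in tool axes from d",R.from_quat(s["ee_rot"]).inv().apply(c-[534,3.5,80]).round())'
```

```text
clock: 10.58
position: [542.9, -184.6, 142.1]
ee_rot: [-0.146, 0.989, 0.0, -0.0]
contact_force: [0.2, -0.1, -0.3]
gripper_width: -0.2
grasp_force: 0.0
expected [320.5 250.9] blob [320.4 251.1] 539 [27 27] at [ 543.9 -183.8   80. ] depth point [ 543.7 -183.9   80.7] shift [-0.0012  0.0004  0.0621]
[ 542.9 -184.6  142.1] [ 0.2 -0.1 -0.3] [320.5 250.9] 1
[-0.0464  0.1823 -0.0007] can [591.02554332  75.84909135 105.        ]
can in tool axes from d [-75.  53. -25.]
```

b is home at 80.7 mm, and the can is well clear of the gripper. Next, d.

```bash
python3 -m handwheel '[[-0.013,0.05,0,0,0,0,-1],[-0.028,0.11,0,0,0,0,-1],[-0.042,0.165,0,0,0,0,-1],[-0.0465,0.182,0,0,0,0,-1],[-0.0465,0.182,0,0,0,0,-1],[-0.0465,0.182,0,0,0,0,-1]]'
python3 -c 'from h import *; look("w8",(533.5,4,86))'
```

```text
clock: 11.38
position: [534.6, 2.1, 141.6]
ee_rot: [-0.146, 0.989, -0.0, -0.001]
contact_force: [-0.3, 0.2, -0.5]
gripper_width: 0.2
grasp_force: 0.0
expected [323.  252.1] blob [324.  252.6] 586 [27 28] at [533.7   4.7  86. ] depth point [532.9   4.5  88.2] shift [0.     0.0028 0.0556]
[534.6   2.1 141.6] [-0.3  0.2 -0.5] [323.  252.1] 1
```

```bash
python3 -m handwheel '[[0,0.0025,0.04,0,0,0,-1],[0,0.0025,0.07,0,0,0,-1],[0,0.0025,0.083,0,0,0,-1],[0,0.0025,0.087,0,0,0,-1],[0,0.0025,0.091,0,0,0,-1],[0,0.0025,0.094,0,0,0,-1],[0,0.0025,0.096,0,0,0,-1],[0,0.0025,0.098,0,0,0,-1],[0,0.0025,0.099,0,0,0,-1],[0,0.0025,0.099,0,0,0,-1]]'
```

```text
clock: 12.68
position: [535.3, 5.3, 45.0]
ee_rot: [-0.147, 0.989, -0.0, 0.001]
contact_force: [-1.8, -2.8, 10.7]
gripper_width: 0.4
grasp_force: 5.5
```

```bash
python3 -m handwheel '[[0,0,0.001,0,0,0,-1],[0,0,0.001,0,0,0,-1]]'
```

```text
clock: 12.92
position: [535.3, 5.3, 45.0]
ee_rot: [-0.147, 0.989, -0.0, 0.001]
contact_force: [-3.2, -2.6, 16.0]
gripper_width: 0.2
grasp_force: 8.2
```

```bash
python3 -m handwheel '[[0,0,-0.003,0,0,0,-1],[0,0,-0.02,0,0,0,-1],[0,0,-0.05,0,0,0,-1],[0,0,-0.09,0,0,0,-1],[0,0,-0.1,0,0,0,-1],[0,0,-0.1,0,0,0,-1]]'
python3 -c '
from h import *; look("w9",(533.7,4.7,80))
p,d=get_image("top");cv2.imwrite("pics/top1.png",p)'
```

```text
clock: 13.68
position: [534.1, 5.9, 142.1]
ee_rot: [-0.146, 0.989, 0.0, 0.0]
contact_force: [-0.8, -1.1, -0.8]
gripper_width: 0.0
grasp_force: 0.0
expected [318.2 248.4] blob [318.2 247.5] 539 [26 26] at [533.1   4.5  80. ] depth point [532.9   4.5  80.4] shift [ 0.0014 -0.0011  0.0621]
[534.1   5.9 142.1] [-0.8 -1.1 -0.8] [318.2 248.4] 1
```

All four are home (80.4–80.7 mm), the positions haven't shifted, and the arm is clear.

```bash
python3 -c 'from bench import *; print(job_done())'
```

```text
the job is handed in; nothing more can be done
None
```

All four rivets were pressed home in the order a, c, b, d, each head reading 80.4–80.7 mm by depth; the highest force reading was about 30 N on rivet a (about 16 N or less on the others), the rivets did not move sideways, and I handed the job in at about 14 s without checking the bystanders by image.

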